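# Half draught over the parts pan at the bench extractor

### The arm

A 7-joint arm with a two-finger parallel gripper is mounted at the origin on the work surface. World frame = base frame: x ahead of the robot, y to its left, z up, the work surface at z = 0. Lengths are in m, angles in rad, forces in N, time in s.
With the tool pointing down it reaches from about 0.425 to 0.95 m from the base axis. Payload 4.7 kg.
Tool frame: the origin (TCP) lies midway between the tips of the shut fingers; the grasp point (between the pads) lies 19 mm behind it; z points along the fingers, y is the line along which they close (so a half turn about z gives the same grasp; the last joint's range is limited). The gripper opens to 87 mm and grips with 3 to 60 N. Pads are 19 mm wide; open, the fingers measure 117 mm over their backs; the gripper's body (75 mm by 190 mm) begins 51 mm behind the grasp point.
Start: joints at [-0.029, 0.469, -0.049, 1.532, 0.024, 1.141, -0.082], TCP at [0.675, 0, 0.223] pointing down, gripper open.
Joint ranges: [-2.59, 2.59], [-0.33, 1.99], [-1.39, 1.29], [0.1, 2.45], [-1.04, 4.18], [0.21, 1.99], [-2.66, 2.66]. Speed limits (rad/s): [2.57, 2.57, 3.14, 3.14, 3.14, 3.14, 3.14].

### API

Orientations are given as a 3x3 rotation matrix whose columns are the frame's x, y, z axes.
In Python, from rig import robot gives the robot as it stands. Calls block until the motion is done:
- robot.movep(position, orientation): joint-space move of the TCP to a pose.
- robot.move_straight(position, v=0.15, ori=None): straight line of the TCP; ori=None keeps the orientation; v is the mean speed in m/s.
- robot.goto_joints(angles): joint-space move.
- robot.command_gripper(opening, grasp_force=None): finger opening in m; grasp_force is the grip in N (None keeps the last); returns when the fingers have stopped.
- robot.dwell(seconds).
- robot.inverse_kinematics(position, orientation): joint angles nearest the present ones, or None.
- robot.get_obs(): the state.
- robot.snapshot(name): name is "scene" or "side" or "wrist"; returns a dict with "image" (384x512x3 uint8, blue, green, red), "depth" (384x512 float32, m along the optical axis (not along the pixel's ray), 0 where there is no reading), "intrinsics" (3x3 intrinsics, pixels), "distortion" ([k1, k2, p1, p2, k3] as OpenCV has them; the pictures are not rectified), "R" (3x3) and "t" (3): a world point X has camera coordinates R X + t. Camera axes: x right, y down, z forward; pixel columns grow to the right and rows downward; lengths in m; the calibration is good to about 2 mm. A picture is of the moment at which its call begins.
A pose or a line that the arm cannot do raises robot.MotionError and nothing moves.
- robot.sign_off(): hands the job in; it is judged then, once.
Trained networks look in a picture, given as the dict that the camera call returned (one of the last four; its "shot" number tells which), for a name from the list of things; names that differ only in an ending like _2 or _b are one class to them, and where a whole thing is asked for, a point or a joint stands for the part that bears it (a point fixed in the world has none). Each returns a list of dicts, best first, with "score" (0 to 1); they miss things now and then, are a little off and sometimes report something else, mostly with a low value. They report only what shows in the picture. A call takes as long as a camera call. They do not tell look-alikes from the thing itself.
- robot.cut_out(picture, query): "region" (384x512 bool, what is visible of it) and "pixel" ([row, column] in pixels, amid what is visible of it).
The state is a dict: "time": time; "q": joint angles; "joint_vel": joint speeds; "tau": joint torques, N m; "tool_pos": TCP position; "tcp_rot": TCP orientation; "wrist_force": force on the tool from outside, world axes, zero at the start; "torque": the same for the moment, N m; "gripper_width": finger opening in m; "gripper_force": force on a finger pad.
Only numpy, scipy, OpenCV 4.12 (cv2) and the standard library are available. Lean on these libraries where they do the work, as an engineer would, in place of code of your own. Each camera call takes 0.05 s, during which the arm holds its last target. There are 200 camera calls.

### The job

Slide the dark steel pan of spacers in under the clear hood of the dust extractor until it is fully home against the stop at the back. Then lift the extractor's spring-closed gate by its black grip to half of its travel, never nearly wide open (full draught would carry off the light spacers), and finish while still holding it there at half, because it shuts by itself when let go. Keep the spacers in the pan and leave the other things on the bench alone.

Things in the scene. Friction and masses are not known exactly. Their poses are not given: they have to be found in the camera images.
- extractor: Fixed bench-top dust extractor: clear hood, gate frame, round duct, blue cabinet, in a row along its x. Origin: on the bench under the hood's middle; x points from the hood's open mouth inwards to gate and cabinet, z up. Round duct from x = 98 to 180 mm, 108 mm high; cabinet from x = 180 to 420 mm, y = +-135 mm, 220 mm high over its carrying handle.
- mouth (a point): On the bench in the middle of the hood's open front, 77 mm from the extractor's origin along its -x. Hood: clear roof, underside 118 mm and top 125 mm above the bench; two clear upright cheeks, inner faces 136 mm apart (y = +-68 mm); no floor: the bench runs on under it. Axes as the extractor's.
- stop (a point): On the bench in the middle of the stop's face, 55 mm from the extractor's origin along +x: a 28 mm high aluminium sill across the back of the hood, which the pan's leading end meets when home. Axes as the extractor's.
- half_mark (a point): Half-travel mark on the thin upright index strip beside the gate (extractor x = 80, y = 111 mm): long black marks for shut, half, open at 163, 198, 233 mm above the bench, short ones between; the strip ends at 245 mm. The end of the gate's dark crossbar points at it. Gate frame: x = 62 to 98, y = +-70 mm, 150 mm high; spring tubes at y = +-85 mm, 142 mm high.
- gate: Moving gate of the extractor: upright steel blade 108 mm wide, dark crossbar 202 mm long (along y) on its top edge, centred 163 mm above the bench when shut, two 8 mm round stems at y = +-25 mm, and on them the black grip. Origin: on the bench under the blade when shut (extractor x = 80 mm, y = 0); axes as the extractor's; rises with the gate.
- grip (a point): Centre of the gate's black grip: an oblong bar 14 mm thick (extractor's x), 70 mm wide (extractor's y), 28 mm tall, its centre 206 mm above the bench when shut and 43 mm above the centre of the crossbar, with 24 mm of free space under the bar; free to be taken from above. Axes parallel to the extractor's.
- gate_slide (a joint): Height of the gate in m: 0 shut (start), 0.070 fully open, half travel 0.035. It slides straight up; weight and springs press it shut with about 5.5 N at 0, rising to about 11.5 N at half and 17.5 N at full, and it drops shut when let go.
- pan: Loose dark steel parts pan, 0.4 kg, tray 110 (its x) by 100 (y) by 28 mm high, 3 mm walls, with a straight wooden handle out of its -x end: 22 mm wide (y), x = -55 to -165 mm, z = 18 to 34 mm. Origin: underside of the tray, at the tray's middle. It enters the hood +x end first; home, its origin is at the extractor's origin with axes parallel, the handle sticking out of the mouth.
- spacer0: Loose turned aluminium spacer in the pan, a ring 22 mm in diameter, 8 mm hole, 14 mm high, 12 g. Origin: centre of its underside.
- spacer1: A second spacer like spacer0.
- spacer2: A third spacer like spacer0.
- multimeter: Bystander: black hand-held multimeter lying flat, 130 x 68 x 40 mm. Origin: centre of its underside.
- tape_roll: Bystander: blue roll of tape lying flat, 100 mm in diameter, 45 mm high. Origin: centre of its underside.
- junction_box: Bystander: white plastic junction box, 80 x 80 x 45 mm. Origin: centre of its underside.
Mind the look-alikes: they are no part of the job. Leave any orange or red look-alike of the spacer0 alone.

How it is judged:
By the outcome, as a careful person would: the job done as asked, in the order asked, and still so for the second after the job is handed in, while the arm keeps its last pose, push and grip.
It also fails if it takes over 58 s, if anything falls off the work surface, if the arm or the gripper's body presses on something with over 40 N, if the wrist force passes 120 N, or if a joint passes its speed limit or range.

## Working session

There is one attempt and no reset: what is moved stays moved. The work goes in short steps, each a Python script; the robot and the scene stay as the last script left them, time stands still between calls to the robot, and variables do not carry over. Pictures are saved under pics/ and viewed, at most 10 in all, crops included, and the job is handed in when it is done.

```bash
mkdir -p pics; cat > h.py <<'E'
import numpy as np, cv2
from rig import robot
def world(p, uv, depth=None, z=None):
    """pixels (u,v) -> world, by depth or by plane height z"""
    uv=np.atleast_2d(np.array(uv,float))
    n=cv2.undistortPoints(uv[:,None],np.array(p["intrinsics"]),np.array(p["distortion"]))[:,0]
    d=np.c_[n,np.ones(len(n))]; R=np.array(p["R"]); t=np.array(p["t"])
    c=-R.T@t; r=d@R
    s=np.array(depth)[:,None] if z is None else ((z-c[2])/r[:,2])[:,None]
    return c+s*r
def cloud(p,mask):
    v,u=np.nonzero(mask&(p["depth"]>0)); return world(p,np.c_[u,v],p["depth"][v,u])
def proj(p,X):
    return cv2.projectPoints(np.atleast_2d(np.array(X,float)),cv2.Rodrigues(np.array(p["R"]))[0],np.array(p["t"]),np.array(p["intrinsics"]),np.array(p["distortion"]))[0][:,0]
E
python3 - <<'E'
from h import *
ps={n:robot.snapshot(n) for n in("scene","side")}
import pickle; pickle.dump(ps,open("ps.pkl","wb"))
for n,p in ps.items():
    cv2.imwrite(f"pics/{n}0.png",cv2.resize(p["image"],(800,600)))
    print(n,"cam",-np.array(p["R"]).T@np.array(p["t"]))
    for q in("pan","extractor","gate","grip","spacer0","multimeter","tape_roll","junction_box"):
        for r in robot.cut_out(p,q)[:4]:
            c=cloud(p,r["region"]); 
            print(q,round(r["score"],2),np.round(r["pixel"]),r["region"].sum(),np.round(np.median(c,0),3) if len(c) else "")
E
```

```text
scene cam [0.9240443  0.38553046 0.79964531]
pan 0.95 [250. 349.] 2178 [0.5   0.224 0.009]
extractor 0.94 [102. 181.] 8876 [ 0.6   -0.346  0.164]
extractor 0.34 [256. 220.] 1308 [0.76  0.055 0.044]
grip 0.51 [ 96. 256.] 137 [ 0.436 -0.233  0.167]
spacer0 0.73 [209. 182.] 1054 [ 0.766 -0.098  0.038]
spacer0 0.49 [254. 291.] 68 [0.611 0.137 0.013]
spacer0 0.39 [258. 348.] 55 [0.504 0.231 0.017]
spacer0 0.39 [240. 335.] 42 [0.506 0.184 0.016]
multimeter 0.83 [316. 256.] 1948 [0.784 0.209 0.032]
tape_roll 0.8 [225. 185.] 1120 [ 0.767 -0.095  0.036]
tape_roll 0.73 [101. 183.] 8967 [ 0.6   -0.344  0.164]
junction_box 0.89 [256. 218.] 1313 [0.76  0.055 0.044]
junction_box 0.31 [102. 179.] 8699 [ 0.601 -0.347  0.164]
side cam [0.3237377  0.5863511  0.70205709]
pan 0.82 [343. 270.] 3412 [0.492 0.218 0.004]
pan 0.43 [150. 355.] 13085 [ 0.506 -0.31   0.152]
extractor 0.78 [149. 358.] 12866 [ 0.505 -0.31   0.154]
gate 0.95 [157. 352.] 1252 [ 0.503 -0.22   0.165]
grip 0.98 [158. 352.] 1363 [ 0.504 -0.22   0.165]
grip 0.71 [150. 356.] 13064 [ 0.505 -0.31   0.153]
spacer0 0.64 [327. 270.] 152 [0.501 0.188 0.013]
spacer0 0.57 [292. 232.] 92 [0.606 0.142 0.011]
spacer0 0.5 [348. 259.] 134 [0.501 0.235 0.015]
spacer0 0.46 [312. 219.] 131 [0.607 0.206 0.011]
multimeter 0.87 [282. 150.] 2000 [0.769 0.218 0.03 ]
multimeter 0.31 [327. 270.] 115 [0.501 0.187 0.015]
tape_roll 0.58 [203. 234.] 1183 [ 0.758 -0.091  0.03 ]
junction_box 0.72 [146. 358.] 12860 [ 0.506 -0.31   0.154]
junction_box 0.63 [232. 201.] 1347 [0.743 0.061 0.043]
```

View pics/scene0.png

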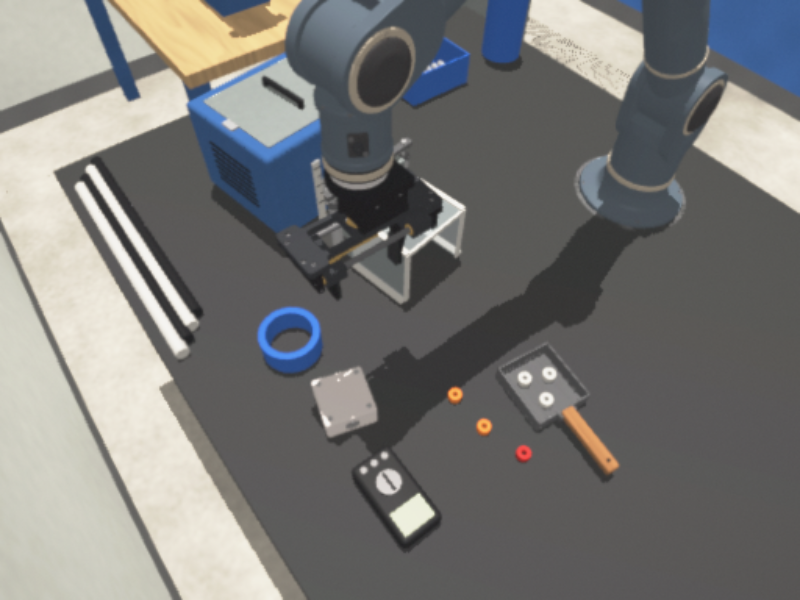

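View pics/side0.png

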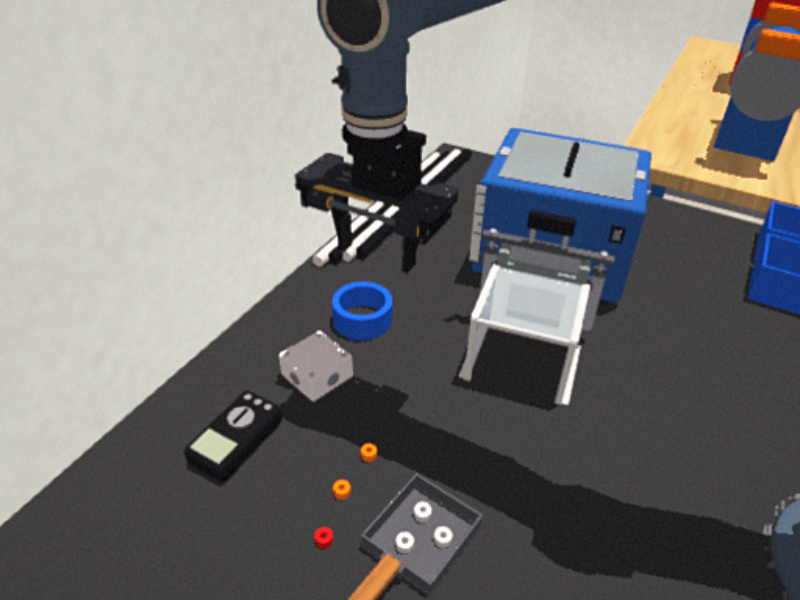

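The pictures show one pan, at scene (545,385) and side (420,530), with three grey spacers in it. Candidates that could be confused:
- **Spacers:** the orange and red rings are outside the pan at scene (455,394), (484,426) and (523,453), so I leave them alone.
- **Grip:** the black bar on the gate's stems is at side (552,222). The black handle on the cabinet roof at side (572,160) is a look-alike.

I choose the pan with the wooden handle and the bar on the stems, and check both in one crop.

```bash
python3 - <<'E'
from h import *
import pickle
ps=pickle.load(open("ps.pkl","rb"))
im=ps["side"]["image"]
a=cv2.resize(im[75:265,285:425],None,fx=3,fy=3,interpolation=cv2.INTER_CUBIC)
b=cv2.resize(im[294:384,205:315],None,fx=3,fy=3,interpolation=cv2.INTER_CUBIC)
o=np.zeros((570,760,3),np.uint8);o[:,:420]=a[:570];o[:270,425:755]=b;cv2.imwrite("pics/crop1.png",o)
for n in ps:
    p=ps[n]; hsv=cv2.cvtColor(p["image"],cv2.COLOR_BGR2HSV)
    c=world(p,np.indices((384,512))[::-1].reshape(2,-1).T,z=.034).reshape(384,512,3)
    m=cv2.inRange(hsv,(5,90,60),(20,230,255))>0
    m&=(c[...,1]>.22)&(c[...,1]<.5)&(c[...,0]>.3)&(c[...,0]<.62)
    k,l,s,_=cv2.connectedComponentsWithStats(m.astype(np.uint8)); i=1+s[1:,4].argmax(); m=l==i
    X=cloud(p,m); X=X[X[:,2]>.026]; print(n,m.sum(),np.round(np.median(X,0),3))
    mu=X[:,:2].mean(0); w,V=np.linalg.eigh(np.cov(X[:,:2].T)); d=V[:,1]; d=d*np.sign(d[1]); e=(X[:,:2]-mu)@d
    print(np.round(mu,4),np.round(d,3),"ends",np.round(mu+np.outer(np.percentile(e,[.5,99.5]),d),4).tolist())
E
```

```text
scene 530 [0.509 0.318 0.033]
[0.5087 0.3176] [0.147 0.989] ends [[0.5006, 0.2633], [0.5163, 0.3692]]
side 482 [0.501 0.297 0.033]
[0.5015 0.2967] [0.201 0.98 ] ends [[0.4952, 0.2661], [0.5086, 0.3309]]
```

View pics/crop1.png

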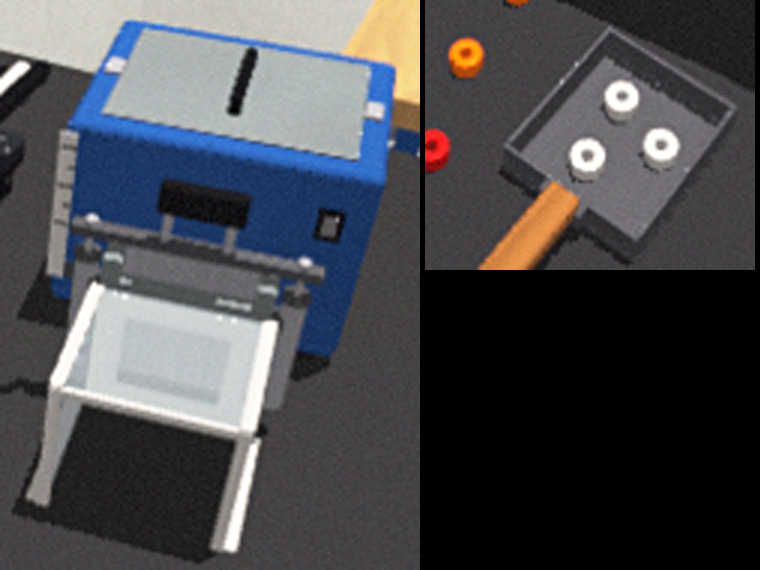

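The crop confirms the grip on its stems at crop (204,205), and the pan with three white-grey spacers at crop (620,150). Next I fit the extractor pose, then hover over the handle and check from the wrist.

```bash
cat >> h.py <<'E'
def Rz(a):
    c,s=np.cos(a),np.sin(a); return np.array([[c,-s,0],[s,c,0],[0,0,1.]])
def ex(P,E): return np.atleast_2d(P)@Rz(E[2]).T+np.array([E[0],E[1],0])
def tool(yaw):
    "tool down, tool y horizontal at heading yaw"
    y=np.array([np.cos(yaw),np.sin(yaw),0]); z=np.array([0,0,-1.]); return np.c_[np.cross(y,z),y,z]
E
python3 - <<'E'
from h import *
import pickle
from scipy.optimize import least_squares
p=pickle.load(open("ps.pkl","rb"))["side"]
crop=np.array([(322,273),(74,224),(55,383),(250,432),(38,500),(226,548),(204,205)],float)
uv=crop/3+[285,75]-.33
P=np.array([(80,-101,163),(80,101,163),(-77,72,122),(-77,-72,122),(-77,71,0),(-77,-71,0),(73,0,206)])/1e3
r=least_squares(lambda E:(proj(p,ex(P,E))-uv).ravel(),[.5,-.14,-np.pi/2],loss="soft_l1")
print("E",np.round(r.x,4)); print(np.round(r.fun.reshape(-1,2),1).tolist())
o=robot.get_obs(); print(np.round(o["tcp_rot"],2).tolist())
a=np.arctan2(.147,-.989)  # pan y axis or opposite
R=min((tool(a),tool(a+np.pi)),key=lambda R:-np.trace(R.T@o["tcp_rot"]))
robot.movep([.513,.347,.15],R)
w=robot.snapshot("wrist"); s=robot.snapshot("scene")
pickle.dump((w,s),open("p2.pkl","wb"))
o=np.hstack([w["image"],s["image"]]); cv2.imwrite("pics/two.png",cv2.resize(o,(800,300),interpolation=cv2.INTER_AREA))
print(robot.get_obs()["time"],np.round(robot.get_obs()["q"],2))
# handle from wrist
hsv=cv2.cvtColor(w["image"],cv2.COLOR_BGR2HSV); m=cv2.inRange(hsv,(5,90,50),(20,235,255))
k,l,st,_=cv2.connectedComponentsWithStats(m); m=l==1+st[1:,4].argmax(); X=cloud(w,m); X=X[X[:,2]>.026][:,:2]
mu=X.mean(0); V=np.linalg.eigh(np.cov(X.T))[1]; d=V[:,1]*np.sign(V[1,1]); e=(X-mu)@d
print(m.sum(),np.round(mu,4),np.round(d,3),np.round(mu+np.outer(np.percentile(e,[.5,99.5]),d),4).tolist())
E
```

```text
E [ 0.4937 -0.1478 -1.412 ]
[[0.9, 0.1], [-0.3, -1.0], [-0.3, 0.6], [0.2, -0.1], [1.3, 0.3], [-2.3, -0.2], [-0.2, -0.0]]
[[-0.0, 1.0, 0.0], [1.0, 0.0, 0.0], [0.0, 0.0, -1.0]]
2.45 [-0.57  0.45 -0.12  1.74  0.07  0.95 -0.87]
3206 [0.5519 0.3646] [-0.988  0.157] [[0.5908, 0.3584], [0.5118, 0.371]]
```

View pics/two.png

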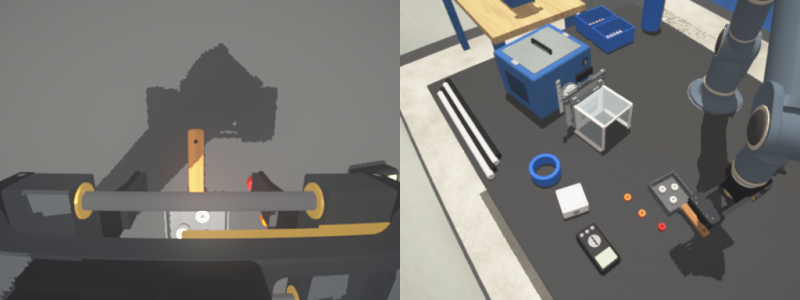

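The wrist view shows the handle centred between the fingers at (196,160). I check the handle line numerically and overlay the fitted extractor on the clear scene view.

```bash
python3 - <<'E'
from h import *
import pickle
w,s=pickle.load(open("p2.pkl","rb"))
print(np.round(robot.get_obs()["tool_pos"],4))
hsv=cv2.cvtColor(w["image"],cv2.COLOR_BGR2HSV); m=cv2.inRange(hsv,(5,90,50),(20,235,255)); m[242:]=0; m[:,:225]=0;m[:,280:]=0
v,u=np.nonzero(m); X=world(w,np.c_[u,v],z=.034)[:,:2]; Xd=cloud(w,m>0); print(np.median(Xd[:,2]))
mu=X.mean(0); V=np.linalg.eigh(np.cov(X.T))[1]; d=V[:,1]*np.sign(V[1,1]); e=(X-mu)@d
print(m.astype(bool).sum(),np.round(mu,4),np.round(d,3),np.round(mu+np.outer(np.percentile(e,[.5,99.5]),d),4).tolist())
E=[.4937,-.1478,-1.412]
f=4; x0,y0=195,80
c=cv2.resize(s["image"][y0:y0+125,x0:x0+110],None,fx=f,fy=f,interpolation=cv2.INTER_CUBIC)
P=np.array([(80,-101,163),(80,101,163),(-77,68,118),(-77,-68,118),(-77,68,0),(-77,-68,0),(80,0,206),(80,35,220),(80,-35,220),(55,68,118),(55,-68,118),(80,111,163),(80,111,198),(80,111,245)])/1e3
for q in proj(s,ex(P,E)): cv2.drawMarker(c,tuple(int(i) for i in (q-[x0,y0]+.5)*f),(0,0,255),cv2.MARKER_CROSS,9,1)
cv2.imwrite("pics/ov.png",c)
E
```

```text
[0.5145 0.3455 0.1503]
0.03288892212822192
1019 [0.5089 0.3449] [0.151 0.989] [[0.5005, 0.2901], [0.5133, 0.3739]]
```

View pics/ov.png

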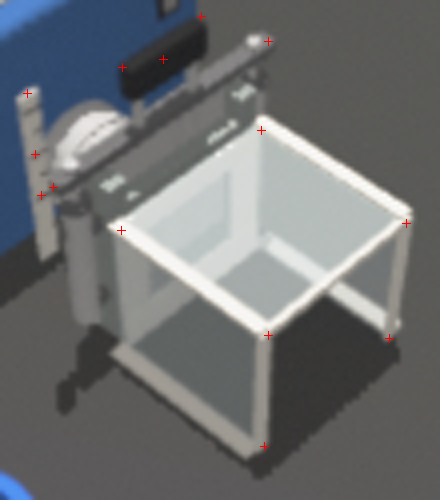

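The overlay matches the hood corners, crossbar end and strip to within about 1 px. Now I grasp the handle.

```bash
python3 - <<'E'
from h import *
def st(t):
    o=robot.get_obs(); print(t,round(o["time"],2),np.round(o["tool_pos"],4),"F",np.round(o["wrist_force"],1),"w",round(o["gripper_width"],4),round(o["gripper_force"],1))
R=robot.get_obs()["tcp_rot"]; y=R[:,1]; print(np.round(y,3))
E=[.4937,-.1478,-1.412]
a=np.arctan2(np.cos(E[2])*1.,-np.sin(E[2])) # heading of extractor y
Rt=min((tool(a),tool(a+np.pi)),key=lambda Q:-np.trace(Q.T@R))
for x in(-.299,-.142): print(x,ex([x,0,.009],E)[0].round(4),robot.inverse_kinematics(ex([x,0,.009],E)[0],Rt))
robot.command_gripper(.05,40)
robot.move_straight([.511,.349,.06],v=.15); st("above")
robot.move_straight([.511,.349,.009],v=.08); st("down")
robot.command_gripper(0.0,40); st("grip")
print(np.round(robot.get_obs()["tcp_rot"],3).tolist())
E
```

```text
[ 0.989 -0.15   0.001]
-0.299 [0.4464 0.1474 0.009 ] [-0.28945412  0.46505772 -0.14628901  2.17854624  0.13525128  0.50616017
 -0.38005938]
-0.142 [ 0.4712 -0.0076  0.009 ] [ 0.01539613  0.4642744  -0.10902892  2.1776939   0.10103315  0.50416403
 -0.01190544]
above 4.1 [0.5116 0.3495 0.0607] F [0.  0.7 0.3] w 0.0498 0.0
down 4.88 [0.5112 0.3492 0.009 ] F [1.3 0.6 1. ] w 0.0502 0.0
grip 5.49 [0.5111 0.3491 0.0092] F [ 0.2 -0.1  1.7] w 0.0215 40.0
[[0.147, 0.989, 0.0], [0.989, -0.147, 0.0], [0.0, 0.0, -1.0]]
```

```bash
python3 - <<'E'
from h import *
import pickle
def st(t):
    o=robot.get_obs(); print(t,round(o["time"],2),np.round(o["tool_pos"],4),"F",np.round(o["wrist_force"],1),"w",round(o["gripper_width"],4),round(o["gripper_force"],1))
R=robot.get_obs()["tcp_rot"]
E=[.4937,-.1478,-1.412]; a=E[2]+np.pi/2
Rt=min((tool(a),tool(a+np.pi)),key=lambda Q:-np.trace(Q.T@R))
robot.move_straight(ex([-.305,0,.009],E)[0],v=.08,ori=Rt); st("pre")
s=robot.snapshot("scene"); d=robot.snapshot("side")
pickle.dump((s,d),open("p3.pkl","wb"))
P=np.array([(x,y,.028) for x in(-.055,.055) for y in(-.05,.05)])+[-.163,0,0]
def crop(p,cx,cy):
    f=4;x0,y0=cx,cy
    c=cv2.resize(p["image"][y0:y0+140,x0:x0+100],None,fx=f,fy=f,interpolation=cv2.INTER_CUBIC)
    for z in (P,np.array([(-.077,-.068,0),(-.077,.068,0)])):
        for q in proj(p,ex(z,E)): cv2.drawMarker(c,tuple(int(i) for i in (q-[x0,y0]+.5)*f),(0,0,255),cv2.MARKER_CROSS,9,1)
    return c
cv2.imwrite("pics/pre.png",np.hstack([crop(p,*(np.clip(proj(p,ex([-.14,0,.03],E))[0]-[50,70],0,[410,243])).astype(int)) for p in(s,d)]))
E
```

```text
pre 8.22 [0.4456 0.1537 0.009 ] F [1.  4.4 4.3] w 0.0214 40.0
```

View pics/pre.png

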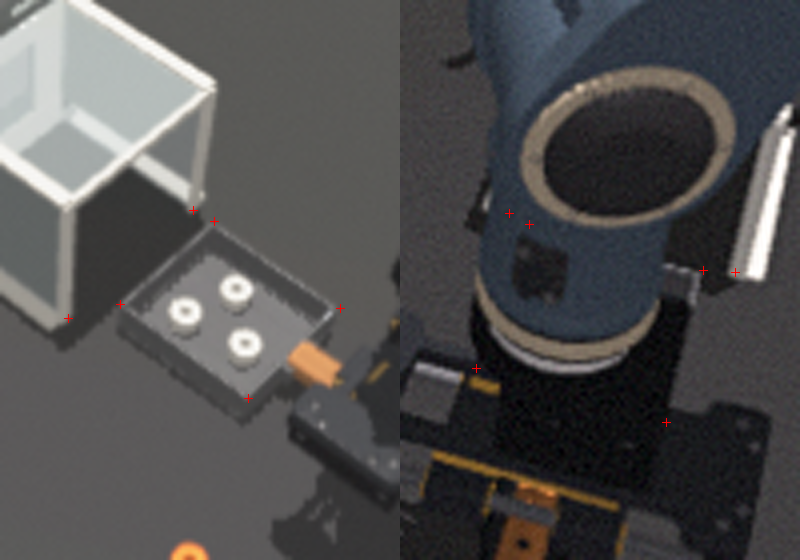

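The pan lines up with the mouth: far corners at (214,225) and (120,310), between the cheek feet at (193,205) and (68,320), with all three spacers inside. I slide it in, feeling for the stop.

```bash
python3 - <<'E'
from h import *
import pickle
E=[.4937,-.1478,-1.412]; d=np.array([np.cos(E[2]),np.sin(E[2]),0])
def st(t):
    o=robot.get_obs(); F=o["wrist_force"]; x=(o["tool_pos"]-[E[0],E[1],0])@d
    print(t,round(o["time"],2),"x",round(x,4),"push",round(-F@d,1),"F",np.round(F,1),"w",round(o["gripper_width"],4)); return -F@d
robot.move_straight(ex([-.160,0,.009],E)[0],v=.09); st("in")
x=-.160
while x<-.122:
    x+=.003; robot.move_straight(ex([x,0,.009],E)[0],v=.04); f=st("s")
    if f>13: break
s=robot.snapshot("scene"); pickle.dump(s,open("p4.pkl","wb"))
P=np.array([(x,y,.028) for x in(-.055,.055) for y in(-.05,.05)]+[(.055,0,.028),(-.055,0,.034)])
x0,y0=(proj(s,ex([-.03,0,.05],E))[0]-[65,65]).astype(int); f=4
c=cv2.resize(s["image"][y0:y0+130,x0:x0+130],None,fx=f,fy=f,interpolation=cv2.INTER_CUBIC)
for q in proj(s,ex(P,E)): cv2.drawMarker(c,tuple(int(i) for i in (q-[x0,y0]+.5)*f),(0,0,255),cv2.MARKER_CROSS,9,1)
cv2.imwrite("pics/home.png",c)
E
```

```text
in 10.07 x -0.16 push 3.1 F [-1.6  2.9  4. ] w 0.0216
s 10.32 x -0.157 push 4.2 F [-1.4  4.1  3.6] w 0.0214
s 10.57 x -0.154 push 3.9 F [-1.   3.8  2.7] w 0.0219
s 10.82 x -0.1509 push 3.5 F [-1.4  3.3  4.5] w 0.0215
s 11.07 x -0.1479 push 2.9 F [0.2 3.  3.4] w 0.0218
s 11.32 x -0.1449 push 3.6 F [-0.4  3.6  3.5] w 0.0217
s 11.57 x -0.1438 push 8.4 F [-0.5  8.4  2.8] w 0.0216
s 11.82 x -0.1437 push 15.7 F [-2.3 15.5  4.5] w 0.0218
```

View pics/home.png

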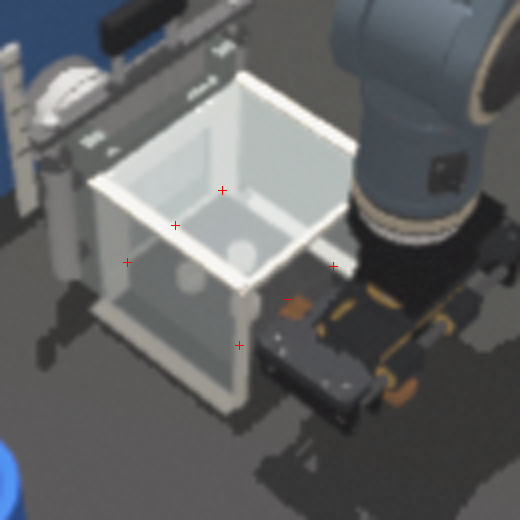

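Contact came at grasp x = -143.8 mm, against -142 expected, and the push rose to 15.7 N there. The picture shows the tray under the hood up to the sill at about (175,225). I release, rise, and go over the grip.

```bash
python3 - <<'E'
from h import *
import pickle
E=[.4937,-.1478,-1.412]
def st(t):
    o=robot.get_obs(); print(t,round(o["time"],2),np.round(o["tool_pos"],4),"F",np.round(o["wrist_force"],1),"w",round(o["gripper_width"],4))
robot.command_gripper(.06); p=robot.get_obs()["tool_pos"]; st("open")
robot.move_straight([p[0],p[1],.30],v=.2); st("up")
q=np.array(robot.get_obs()["q"]); g=ex([.080,0,.30],E)[0]; best=None
for a in(E[2],E[2]+np.pi):
    s=robot.inverse_kinematics(g,tool(a))
    if s is not None:
        c=np.abs(np.array(s)-q).max(); print(np.round(s,2))
        if best is None or c<best[0]: best=(c,a)
robot.movep(g,tool(best[1])); st("over")
w=robot.snapshot("wrist"); s=robot.snapshot("side"); c=robot.snapshot("scene"); pickle.dump((w,s,c),open("p5.pkl","wb"))
for p,n in((w,"wrist"),(s,"side"),(c,"scene")):
    for r in robot.cut_out(p,"grip")[:2]+robot.cut_out(p,"pan")[:1]:
        X=cloud(p,r["region"]); print(n,round(r["score"],2),np.round(r["pixel"]),r["region"].sum(),np.round(np.median(X,0),3) if len(X) else "")
print("expect grip",ex([.08,0,.206],E).round(3), "wrist px",proj(w,ex([.08,0,.22],E)))
W=w["image"].copy()
for q in proj(w,ex(np.array([(x,y,.22) for x in(.073,.087) for y in(-.035,.035)]),E)): cv2.drawMarker(W,tuple(int(i) for i in q),(0,0,255),cv2.MARKER_CROSS,9,1)
x0,y0=(proj(c,ex([0,0,.08],E))[0]-[60,60]).astype(int); f=384/120
cv2.imwrite("pics/over.png",cv2.resize(np.hstack([W,cv2.resize(c["image"][y0:y0+120,x0:x0+120],(384,384))]),(800,343)))
E
```

```text
open 12.79 [ 0.4717 -0.0105  0.009 ] F [0.7 0.2 0.4] w 0.0596
up 14.4 [ 0.4711 -0.0106  0.299 ] F [-0.6 -0.4 -0.7] w 0.0599
[ 0.34  0.21  0.01  1.72 -0.    1.21 -1.06]
[ 0.51  0.22 -0.2   1.71  0.05  1.21  2.03]
over 15.45 [ 0.5065 -0.2255  0.2995] F [ 0.7  0.4 -0.3] w 0.0597
wrist 0.83 [173. 253.] 2129 [ 0.533 -0.221  0.174]
wrist 0.68 [167. 118.] 370 [ 0.472 -0.007  0.033]
side 0.64 [156. 353.] 1440 [ 0.506 -0.22   0.165]
side 0.65 [234. 329.] 1339 [ 0.479 -0.101  0.008]
scene 0.59 [106. 234.] 884 [ 0.509 -0.222  0.169]
scene 0.4 [102. 206.] 14667 [ 0.558 -0.319  0.145]
scene 0.91 [171. 274.] 595 [ 0.478 -0.076  0.027]
expect grip [[ 0.506 -0.227  0.206]] wrist px [[256.92005769 199.92637904]]
```

View pics/over.png

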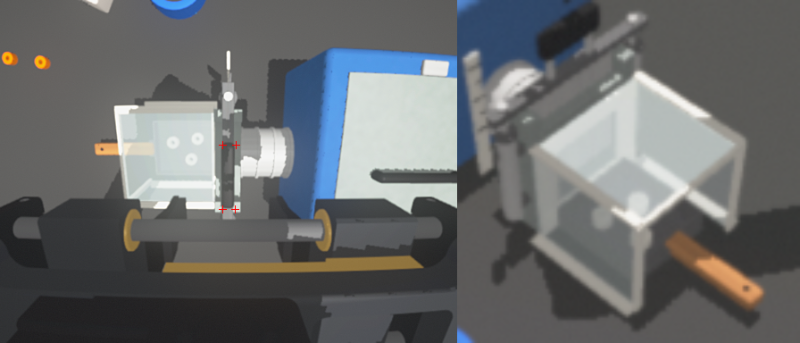

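The predicted grip corners sit on the black bar at wrist (230,178). The three spacers are in the pan under the hood, and the handle sticks out of the mouth. I descend, grip, and lift 35 mm.

```bash
python3 - <<'E'
from h import *
import pickle
E=[.4937,-.1478,-1.412]
w,s,c=pickle.load(open("p5.pkl","rb"))
for p in(s,c):   # handle far end in extractor frame (home: -0.165)
    hsv=cv2.cvtColor(p["image"],cv2.COLOR_BGR2HSV); v,u=np.nonzero(cv2.inRange(hsv,(5,90,50),(20,235,255)))
    X=(world(p,np.c_[u,v],z=.034)-[E[0],E[1],0])@Rz(E[2]); X=X[(abs(X[:,1])<.03)&(X[:,0]<-.07)&(X[:,0]>-.2)]
    print("handle",len(X),np.percentile(X[:,0],1).round(4),"y",np.median(X[:,1]).round(4))
def st(t):
    o=robot.get_obs(); print(t,round(o["time"],2),np.round(o["tool_pos"],4),"F",np.round(o["wrist_force"],1),"w",round(o["gripper_width"],4),round(o["gripper_force"],1)); return o
g=ex([.080,0,.187],E)[0]
robot.move_straight(g,v=.09); st("down")
robot.command_gripper(0,50); o=st("grip")
if .011<o["gripper_width"]<.018:
    robot.move_straight(g+[0,0,.035],v=.03); st("lift")
p=robot.snapshot("scene"); d=robot.snapshot("side"); pickle.dump((p,d),open("p6.pkl","wb"))
def crop(p,n,P=()):
    x0,y0=(proj(p,ex([.08,.09,.19],E))[0]-[25,30]).astype(int); f=8
    k=cv2.resize(p["image"][y0:y0+60,x0:x0+50],None,fx=f,fy=f,interpolation=cv2.INTER_CUBIC)
    for z in(.163,.198,.233): cv2.drawMarker(k,tuple(int(i) for i in (proj(p,ex([.08,.111,z],E))[0]-[x0,y0]+.5)*f),(0,0,255),cv2.MARKER_CROSS,9,1)
    q=proj(p,ex([.08,.101,.198],E))[0]; cv2.drawMarker(k,tuple(int(i) for i in (q-[x0,y0]+.5)*f),(0,255,0),cv2.MARKER_CROSS,9,1)
    return k
cv2.imwrite("pics/half.png",np.hstack([crop(p,0),crop(d,0)]))
E
```

```text
handle 396 -0.1798 y -0.0002
handle 312 -0.1685 y 0.0052
down 17.31 [ 0.5068 -0.227   0.1876] F [ 1.  -0.2  0.5] w 0.0601 0.0
grip 18.14 [ 0.5062 -0.2258  0.1869] F [-1.3  4.3  2.9] w 0.0137 50.0
lift 19.46 [ 0.5061 -0.2258  0.221 ] F [  2.9   5.1 -10. ] w 0.0138 50.0
```

View pics/half.png

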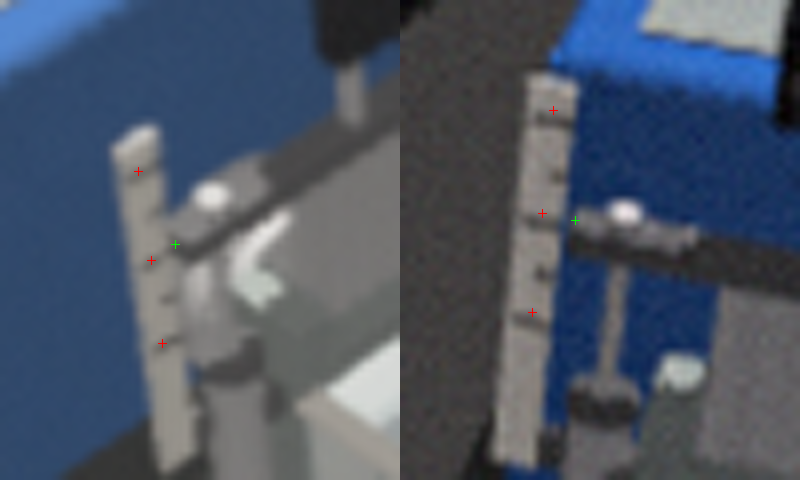

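The crossbar's end points at the half mark: side, half mark at (545,222) and crossbar end at (578,228). The tool rose 34.1 mm with no slip. Allowing for its visible end face, the handle's end lies at about -165 mm, so the pan is home. I trim up 1 mm, check that it is steady, and hand in.

```bash
python3 - <<'E'
from h import *
o=robot.get_obs(); E=[.4937,-.1478,-1.412]
robot.move_straight(ex([.080,0,.223],E)[0],v=.02); robot.dwell(.4)
o=robot.get_obs(); print(o["time"],np.round(o["tool_pos"],4),np.round(o["wrist_force"],1),o["gripper_width"])
s=robot.snapshot("side")
for r in robot.cut_out(s,"pan")[:1]: print(r["score"],r["pixel"],r["region"].sum())
print(robot.sign_off())
E
```

```text
20.2083 [ 0.5061 -0.2258  0.222 ] [  2.7   4.2 -10.5] 0.013489460373163063
0.97 [233.1, 330.0] 1345
the job is handed in; nothing more can be done
None
```

The job is handed in at about 20 s: the pan is home against the stop with all three spacers in it, and the gate is held by its grip at half travel (about 35 mm).

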